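# Stand the long chopping board up to dry

### The job

Two look-alike wooden chopping boards lie flat on the drying rack. Stand the longer one upright on its long thin edge, flat against the rack's backrest, and have it pushed along the rack until its end touches one of the rack's end pieces, so that it dries out of the way. Leave the shorter board lying where it is, and do not disturb the other kitchen things.

Things in the scene. Friction and masses are not known exactly. Their poses are not given: they have to be found in the camera images.
- rack: fixed pine drying rack. Origin on the table under the middle of the backrest's front face; x points away from the robot, y along the rack, z up. Deck top 75 mm above the table, from x = 0 to -78 mm. Backrest: level slats 14 mm thick, 75 to 119 and 134 to 156 mm above the table. End pieces: upright boards, 18 mm thick, top 140 mm above the table, inner faces at y = +-245 mm
- rack_left_end (a point): point on the deck at the foot of the end piece's inner face at the rack's +y end, 13 mm in front of the backrest; axes as the rack's
- rack_right_end (a point): the same at the rack's -y end
- long_board: the longer wooden board, loose, 0.2 to 0.45 kg: 165 mm along its y, 100 mm along its x, 26 mm thick (z). Origin: centre of its underside. It lies on the left or right half of the deck, far long edge 4 to 20 mm from the backrest, near long edge overhanging the deck's front by 26 to 42 mm in open air
- long_board_center (a point): centre of the longer board, 13 mm above its underside; axes as the board's
- short_board: the shorter look-alike board, loose: 115 mm along its y, 85 mm along its x, 26 mm thick. Origin: centre of its underside. It lies on the other half of the rack and overhangs the front edge too
- short_board_center (a point): centre of the shorter board, 13 mm above its underside
- press: cast aluminium tortilla press, two discs 170 mm across, 77 mm high, heavy; loose, on the table; origin: centre of its underside. Leave alone
- warmer: round red plastic tortilla warmer with lid, 200 mm across, 105 mm high; loose, on the table; origin: centre of its underside. Leave alone
- bowl: small glazed clay bowl, 110 mm across, 48 mm high; loose, on the table; origin: centre of its underside. Leave alone
- spatula: stainless steel spatula, 260 mm long, lying flat along its own x axis; loose, on the table; origin: centre of its underside. Leave alone
- mug: ceramic mug, 80 mm across, 85 mm high; loose, on the table; origin: centre of its underside. Leave alone
- jar: glass jar with a metal lid, 72 mm across, 110 mm high; loose, on the table; origin: centre of its underside. Leave alone
There are look-alikes about, which are no part of the job. Leave any purple or turquoise look-alike of the long_board alone.

How it is judged:
By the outcome, as a careful person would: the job done as asked, in the order asked, and still so for the second after the job is handed in, with the robot touching nothing.
It also fails if it takes over 51 s, if anything falls off the work surface, if the arm or the gripper's body presses on something with over 40 N, if the wrist force passes 120 N, or if a joint passes its speed limit or range.

### The arm

A 7-joint arm with a two-finger parallel gripper is mounted at the origin on the work surface. World frame = base frame: x ahead of the robot, y to its left, z up, the work surface at z = 0. Lengths are in m, angles in rad, forces in N, time in s.
With the tool pointing down it reaches from about 0.425 to 0.925 m from the base axis. Payload 6.8 kg.
Tool frame: the origin (TCP) lies on the front face of the gripper's body, between the roots of the fingers; the fingertips stand 73 mm ahead of it and the grasp point (between the pads) lies 54 mm ahead of it (env.nose_length is the distance from the TCP to the fingertips, in m); z points along the fingers, y is the line along which they close (so a half turn about z gives the same grasp; the last joint's range is limited). The gripper opens to 85 mm and grips with 20 to 120 N. Pads are 22 mm wide; open, the fingers measure 114 mm over their backs; the gripper's body (76 mm by 85 mm) begins 54 mm behind the grasp point. The pads swing forward as they close: fully open they stand 13 mm farther back than shut.
Start: joints at [1.073, 0.477, 0.022, 1.555, -0.011, 1.109, -0.083], TCP at [0.257, -0.624, 0.304] pointing down, gripper open.
Joint ranges: [-2.96, 2.96], [-0.34, 2.1], [-1.41, 1.46], [0.24, 2.44], [-1.37, 4.51], [0.17, 1.92], [-2.96, 2.96]. Speed limits (rad/s): [2.39, 2.39, 3.14, 3.14, 3.14, 3.14, 3.14].

### API

Orientations are given as a unit quaternion [w, x, y, z].
In Python, from cell import env, kin, camera, calibration, job gives the robot as it stands. The module is installed in compiled form; this text tells all that it offers. Calls block until the motion is done:
- env.reach(position, orientation): joint-space move of the TCP to a pose.
- env.movel(position, velocity=0.15, rot=None, stop_force=None): straight line of the TCP; rot=None keeps the orientation; velocity is the mean speed in m/s. With stop_force (N) it stops when the force on the tool has changed by that much, and returns True; else False.
- env.goto_joints(angles): joint-space move.
- env.grip(opening, f_grip=None): finger opening in m; f_grip is the grip in N (None keeps the last); returns when the fingers have stopped.
- env.dwell(seconds).
- kin.inverse_kinematics(position, orientation): joint angles nearest the present ones, or None.
- env.get_state(): the state.
- camera(name): name is "side" or "top" or "wrist"; returns (picture, depth): 420x560x3 uint8, blue, green, red; 420x560 float32, m along the optical axis (not along the pixel's ray), 0 where there is no reading.
- calibration(name): a dict with "fx", "fy", "cx", "cy" (pixels), "rvec" (rotation vector, rad) and "tvec" (3), from world to camera coordinates, as OpenCV has them. Camera axes: x right, y down, z forward; pixel columns grow to the right and rows downward; lengths in m; the calibration is good to about 2 mm. A picture is of the moment at which its call begins: read the wrist's pose just before it. calibration takes no time and is no camera call; for the wrist camera it gives the pose at the moment of the call.
A pose or a line that the arm cannot do raises env.PlanningError and nothing moves.
- job.job_done(): hands the job in; it is judged then, once.
The state is a dict: "time": time; "qpos": joint angles; "joint_velocities": joint speeds; "joint_torque": joint torques, N m; "tcp_pos": TCP position; "orientation": TCP orientation; "force": force on the tool from outside, world axes, zero at the start; "torque": the same for the moment, N m; "opening": finger opening in m; "gripper_force": force on a finger pad.
Only numpy, scipy, OpenCV 4.12 (cv2) and the standard library are available. Lean on these libraries where they do the work, as an engineer would, in place of code of your own. Each camera call takes 0.05 s, during which the arm holds its last target. There are 200 camera calls.

## Working session

There is one attempt and no reset: what is moved stays moved. The work goes in short steps, each a Python script; the robot and the scene stay as the last script left them, time stands still between calls to the robot, and variables do not carry over. Pictures are saved under pics/ and viewed, at most 10 in all, crops included, and the job is handed in when it is done.

```bash
mkdir -p pics
python3 - <<'E'
from cell import env,camera,calibration
import cv2,numpy as np
for n in ("top","side"):
    p,d=camera(n); cv2.imwrite(f"pics/{n}0.png",p); np.save(f"{n}0.npy",d); print(n,calibration(n))
print(env.get_state())
E
```

```text
top {'fx': 473.6483675365965, 'fy': 473.6483675365965, 'cx': 281.3154020351465, 'cy': 212.67802184776585, 'rvec': array([ 2.20640153, -2.15436506,  0.06192153]), 'tvec': array([-0.00893877,  0.5591725 ,  1.47552806])}
side {'fx': 421.78804443337873, 'fy': 421.78804443337873, 'cx': 282.80842122348685, 'cy': 210.5519817149166, 'rvec': array([ 0.50358029, -2.71299862,  1.18329463]), 'tvec': array([0.52485762, 0.19856279, 1.46591717])}
{'time': 0.1, 'qpos': array([ 1.07288526,  0.47775981,  0.02229472,  1.55631262, -0.01151318,
        1.10929823, -0.08310006]), 'joint_velocities': array([-0.001171  , -0.00175714,  0.00020142, -0.00291305, -0.00049308,
        0.00107084,  0.00134872]), 'joint_torque': array([ 4.54759720e-03, -5.97759140e+01,  1.61363337e+00, -2.81954473e+01,
        1.28291018e-02,  4.96715773e-03, -1.25159036e-05]), 'tcp_pos': array([ 0.25638644, -0.62398259,  0.30301036]), 'orientation': array([-8.00323126e-04,  9.81060107e-01,  1.93701795e-01, -2.02441258e-04]), 'force': array([-1.02808124, -0.08489182, -0.06217143]), 'torque': array([ 0.03557773, -0.03207007,  0.0089644 ]), 'gripper_force': 0.0, 'opening': 0.08557145205999764}
```

View pics/top0.png

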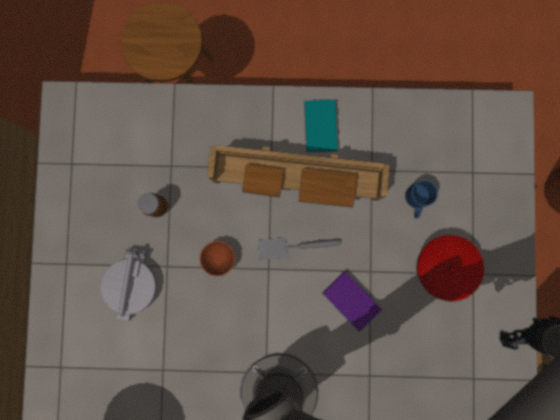

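View pics/side0.png

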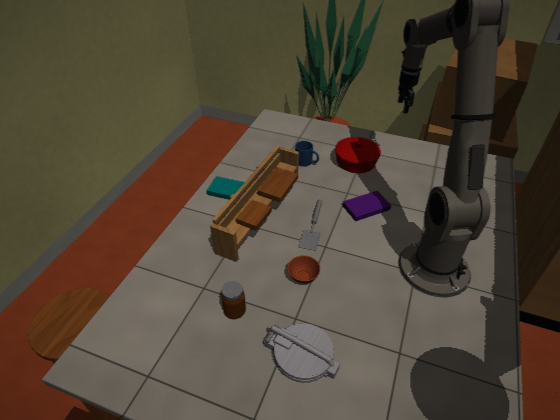

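The top view shows the candidates. The brown board at (328,187) looks longer, and the brown one at (263,180) looks shorter. The purple (352,300) and turquoise (321,125) look-alikes are off limits. Both brown boards lie on the rack, which has its right end piece at (384,180) and its left at (213,163). I choose (328,187). Next I'll measure it, crop it close and check reachability.

```bash
cat > h.py <<'E'
import numpy as np,cv2
from cell import env,kin,camera,calibration,job
from scipy.spatial.transform import Rotation as R
def cloud(n,d,c=None):
    c=c or calibration(n); v,u=np.mgrid[:420,:560]
    P=np.dstack([(u-c['cx'])/c['fx']*d,(v-c['cy'])/c['fy']*d,d])
    return (P-c['tvec'])@R.from_rotvec(c['rvec']).as_matrix()
def rect(n,P,m):
    r=cv2.minAreaRect((P[m][:,:2]*1000).astype(np.float32)); print(n,m.sum(),np.round(r[0],1),np.round(r[1],1),round(r[2],2),'z',np.median(P[m][:,2]).round(4)); return r
E
python3 - <<'E'
from h import *
p=cv2.imread('pics/top0.png'); P=cloud('top',np.load('top0.npy')); z=P[...,2]
box=np.zeros(z.shape,bool); box[140:215,200:400]=1
hsv=cv2.cvtColor(p,cv2.COLOR_BGR2HSV)
print('hsv',hsv[187,328],hsv[180,263],hsv[168,300],'z',z[187,328],z[180,263],z[168,300],z[230,300])
m=box&(abs(z-z[187,328])<.008)
n,l,s,c=cv2.connectedComponentsWithStats((m&(hsv[...,2]<125)&(hsv[...,1]>150)).astype(np.uint8),connectivity=4)
for i in range(1,n):
    if s[i,4]>200: print(c[i]);rect('board',P,l==i)
m=box&(z>.05); rect('rack+boards',P,m)
m=box&(z>.143); rect('backrest top',P,m)
m=box&(z>.126)&(z<.146);rect('ends',P,m)
cv2.imwrite('pics/crop.png',cv2.resize(p[135:220,195:405],None,fx=3.8,fy=3.8,interpolation=cv2.INTER_CUBIC))
E
```

```text
hsv [ 14 166 109] [ 15 181 110] [ 16 124 130] z 0.09658244721369076 0.1027155673241036 0.07905158652495108 0.004766025939288391
[262.86846276 179.35816165]
board 631 [652.3  62.1] [113.8  82.7] 80.93 z 0.1018
[327.70494552 187.372171  ]
board 1193 [ 634.1 -132.9] [162.8  97.9] 84.69 z 0.1017
rack+boards 7456 [595.4 -34.8] [526.9 280.1] 84.78 z 0.102
backrest top 1175 [594.8 -35.7] [524.3 278.9] 85.42 z 0.1567
ends 517 [682.4 -42.6] [526.9 106.3] 85.02 z 0.1411
```

View pics/crop.png

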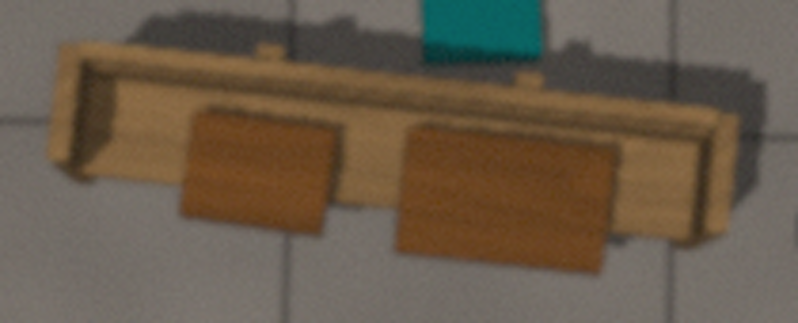

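The crop confirms it: the right board (507,195 in the crop, top pixel 328,187) measures 163 x 98 mm, so it is the long one. The left one is 114 x 83 mm. Now the rack fit and IK feasibility.

```bash
cat >> h.py <<'E'
YAW=np.radians(-5.1)
Rz=R.from_euler('z',YAW)
def tool(pitch,flip=False,yaw=YAW,closey=False):
    """tool z in rack xz-plane, pitch deg below horizontal; fingers close in that plane (or along rack y)"""
    t=np.radians(pitch); z=np.array([np.cos(t),0,-np.sin(t)]); y=np.array([0,1.,0]) if closey else np.array([np.sin(t),0,np.cos(t)])
    if flip: y=-y
    M=np.column_stack([np.cross(y,z),y,z]); q=(R.from_euler('z',yaw)*R.from_matrix(M)).as_quat(); return q[[3,0,1,2]]
def zdir(q): return R.from_quat(np.asarray(q)[[1,2,3,0]]).apply([0,0,1])
E
python3 - <<'E'
from h import *
P=cloud('top',np.load('top0.npy')); z=P[...,2]
box=np.zeros(z.shape,bool); box[140:215,200:400]=1
m=box&(z>.15)&(z<.163); Q=P[m]; Q=Q[(Q[:,0]>.66)&(Q[:,0]<.76)]
f=np.polyfit(Q[:,1],Q[:,0],1); r=Q[:,0]-np.polyval(f,Q[:,1]); f=np.polyfit(Q[abs(r)<.012,1],Q[abs(r)<.012,0],1)
print('yaw',-np.degrees(np.arctan(f[0])),'backrest mid x at y=-.04',np.polyval(f,-.04),'spread',np.percentile(r,[2,10,50,90,98]).round(4))
L=Rz.inv().apply(P.reshape(-1,3)).reshape(P.shape)
for nm,mm in (('backrest',m),('ends',box&(z>.134)&(z<.146)),('deck',box&(z>.068)&(z<.085))):
    print(nm,np.percentile(L[mm][:,0],[1,5,25,50,75,95,99]).round(4),np.percentile(L[mm][:,1],[.5,2,25,50,75,98,99.5]).round(4))
for s in (1,-1):
    mm=box&(z>.134)&(z<.146)&(s*(L[...,1]+.1)>.15)&(L[...,0]<.68); print('end',s,L[mm].min(0),L[mm].max(0),np.median(L[mm],0))
c=np.array([.634,-.133,.0885]); cl=Rz.inv().apply(c); print('board centre in rack-rot',cl)
q0=env.get_state()['qpos']
for dz in (0,.1):
  for flip in (False,True):
    for pitch in (0,5,10,20,40,60,90):
      q=tool(pitch,flip); g=c+Rz.apply([-.042,0,dz]); p=g-.054*zdir(q)
      s=kin.inverse_kinematics(p,q); print(dz,flip,pitch,p.round(3),None if s is None else np.round(s,2))
E
```

```text
yaw -4.956308496009739 backrest mid x at y=-.04 0.7139264947792222 spread [-0.0068 -0.0058 -0.      0.0061  0.0079]
backrest [0.7075 0.7083 0.7108 0.7146 0.7183 0.7219 0.723 ] [-0.2234 -0.2174 -0.1078  0.0169  0.1379  0.2517  0.2602]
ends [0.6312 0.6356 0.6587 0.6875 0.7086 0.7201 0.7324] [-0.2446 -0.2438 -0.2329  0.0504  0.269   0.28    0.281 ]
deck [0.63   0.6337 0.6543 0.6799 0.699  0.7077 0.7091] [-0.227  -0.2233 -0.1627  0.0431  0.1973  0.2592  0.2627]
end 1 [0.62981853 0.26201708 0.13405587] [0.67992598 0.2816058  0.14561818] [0.65459348 0.2712591  0.14151087]Traceback (most recent call last):
  File "<stdin>", line 11, in <module>
    return umr_minimum(a, axis, None, out, keepdims, initial, where)
ValueError: zero-size array to reduction operation minimum which has no identity
```

Run:
```python
from h import *
c=np.array([.634,-.133,.0885]); cl=Rz.inv().apply(c); print('board centre in rack-rot',cl)
for dz in (0,.1):
  for flip in (False,True):
    for pitch in (0,5,10,20,40,60,90):
      q=tool(pitch,flip); g=c+Rz.apply([-.042,0,dz]); p=g-.054*zdir(q)
      s=kin.inverse_kinematics(p,q); print(dz,flip,pitch,p.round(3),None if s is None else np.round(s,2))
```

```text
board centre in rack-rot [ 0.64331298 -0.07611448  0.0885    ]
0 False 0 [ 0.538 -0.124  0.088] [ 0.54  1.15 -0.39  2.41  3.42  1.85 -2.7 ]
0 False 5 [ 0.539 -0.124  0.093] None
0 False 10 [ 0.539 -0.125  0.098] None
0 False 20 [ 0.542 -0.125  0.107] None
0 False 40 [ 0.551 -0.126  0.123] [ 1.1   0.94 -1.19  2.35  2.47  0.85 -1.94]
0 False 60 [ 0.565 -0.127  0.135] [ 0.6   0.51 -0.57  2.19  1.68  0.23 -1.55]
0 False 90 [ 0.592 -0.129  0.142] [ 0.44  0.59 -0.43  1.83  0.34  0.79 -0.26]
0 True 0 [ 0.538 -0.124  0.088] [ 0.54  1.15 -0.39  2.41  3.42  1.85  0.44]
0 True 5 [ 0.539 -0.124  0.093] None
0 True 10 [ 0.539 -0.125  0.098] None
0 True 20 [ 0.542 -0.125  0.107] None
0 True 40 [ 0.551 -0.126  0.123] [ 1.1   0.94 -1.19  2.35  2.47  0.85  1.21]
0 True 60 [ 0.565 -0.127  0.135] [ 0.59  0.51 -0.57  2.19  1.68  0.23  1.59]
0 True 90 [ 0.592 -0.129  0.142] [-0.08  0.57  0.25  1.86 -0.2   0.73 -2.94]
0.1 False 0 [ 0.538 -0.124  0.188] None
0.1 False 5 [ 0.539 -0.124  0.193] None
0.1 False 10 [ 0.539 -0.125  0.198] None
0.1 False 20 [ 0.542 -0.125  0.207] None
0.1 False 40 [ 0.551 -0.126  0.223] [ 1.12  0.55 -1.17  2.33  2.34  0.52 -2.05]
0.1 False 60 [ 0.565 -0.127  0.235] [ 0.41  0.28 -0.33  2.15  0.35  0.22 -0.3 ]
0.1 False 90 [ 0.592 -0.129  0.242] [ 0.46  0.47 -0.46  1.76  0.24  0.97 -0.18]
0.1 True 0 [ 0.538 -0.124  0.188] None
0.1 True 5 [ 0.539 -0.124  0.193] None
0.1 True 10 [ 0.539 -0.125  0.198] None
0.1 True 20 [ 0.542 -0.125  0.207] None
0.1 True 40 [ 0.551 -0.126  0.223] [ 1.12  0.55 -1.17  2.33  2.34  0.52  1.09]
0.1 True 60 [ 0.565 -0.127  0.235] [-0.04  0.26  0.19  2.17 -0.34  0.2  -2.79]
0.1 True 90 [ 0.592 -0.129  0.242] [-0.69  0.82  1.27  1.84 -0.86  1.17 -2.35]
```

Run:
```python
from h import *
c=np.array([.634,-.133,.0885])
Y=lambda t:R.from_euler('y',t,degrees=True)
def pose(phi,pitch,g,flip):
    # start: horizontal tool with heading phi in rack frame, closing vertical; then pitched about rack y
    z=np.array([np.cos(phi),np.sin(phi),0]); y=np.array([0,0,-1. if flip else 1.])
    M=np.column_stack([np.cross(y,z),y,z]); q=(Rz*Y(pitch)*R.from_matrix(M)).as_quat()[[3,0,1,2]]
    return g-.054*zdir(q),q
for dy in (0,.06):
 for f in (False,True):
  for ph in range(-75,76,15):
   out=[]
   for pitch in (0,15,30,45,60,75,90):
    t=np.radians(pitch); g=c+Rz.apply([0,dy,0.])+Rz.apply(Y(pitch).apply([-.042,0,0])+[0,0,.0+.05*np.sin(t)])
    s=kin.inverse_kinematics(*pose(np.radians(ph),pitch,g,f)); out.append(s)
   print(dy,f,ph,''.join('.' if s is None else 'X' for s in out), None if out[0] is None else out[0].round(2))
```

```text
0 False -75 XXXXXXX [-1.17  1.58  1.04  1.94  0.41  0.74 -2.35]
0 False -60 XXXXXXX [-1.39  2.05  1.32  2.12 -0.68  0.37 -1.42]
0 False -45 XXXXXXX [-1.3   1.72  1.01  2.28  1.71  0.38  2.54]
0 False -30 XXXXXXX [-1.11  1.57  0.81  2.4   2.13  0.93  2.19]
0 False -15 X..XXXX [ 0.94  1.58 -1.02  2.38  3.46  1.85 -1.95]
0 False 0 X..XXXX [ 0.54  1.15 -0.39  2.41  3.42  1.85 -2.7 ]
0 False 15 XXXXXXX [ 1.58  1.83 -1.23  2.31  3.66  0.62 -1.69]
0 False 30 XXXXXXX [ 0.71  1.05 -0.18  2.23  4.18  1.5  -2.95]
0 False 45 XXXXXXX [ 1.47  1.45 -1.05  2.02 -1.16  0.54  2.9 ]
0 False 60 XXXXXXX [ 1.34  1.35 -0.93  1.85 -0.86  0.83  2.56]
0 False 75 XXXXXXX [ 1.19  1.3  -0.82  1.66 -0.72  1.13  2.41]
0 True -75 XXXXXXX [-0.38  1.06 -0.05  1.89  1.35  1.66  0.18]
0 True -60 XXXXXXX [-0.46  1.04  0.02  2.07  1.55  1.55  0.03]
0 True -45 XXXXXXX [-0.62  1.09  0.22  2.24  1.78  1.41 -0.22]
0 True -30 XXXXXXX [-0.92  1.36  0.62  2.39  2.08  1.19 -0.72]
0 True -15 X..XXXX [ 0.94  1.58 -1.02  2.38  3.46  1.85  1.2 ]
0 True 0 X..XXXX [ 0.54  1.15 -0.39  2.41  3.42  1.85  0.44]
0 True 15 XXXXXXX [ 1.58  1
[... 868 characters left out ...]
4 -0.75  1.01  2.45]
0.06 True -75 XXXXXXX [-0.44  1.07 -0.09  1.82  1.29  1.72  0.22]
0.06 True -60 XXXXXXX [-0.39  1.05 -0.18  2.    1.54  1.73  0.09]
0.06 True -45 XXXXXXX [-0.56  1.05  0.02  2.18  1.72  1.57 -0.09]
0.06 True -30 XXXXXXX [-0.88  1.2   0.42  2.35  1.95  1.31 -0.47]
0.06 True -15 X..XXXX [-0.54  1.17  0.22  2.43  2.34  1.75 -0.46]
0.06 True 0 ...XXXX None
0.06 True 15 X.XXXXX [ 1.45  1.88 -1.23  2.35  3.6   0.78  1.56]
0.06 True 30 XXXXXXX [ 1.53  1.77 -1.23  2.24  3.86  0.36  1.2 ]
0.06 True 45 XXXXXXX [ 1.46  1.56 -1.14  2.09 -1.3   0.38 -0.05]
0.06 True 60 XXXXXXX [ 1.05  1.17 -0.63  1.94 -1.32  1.03 -0.23]
0.06 True 75 XXXXXXX [ 0.78  1.1  -0.33  1.77 -1.22  1.38 -0.37]
```

```bash
cat >> h.py <<'E'
Ry=lambda t:R.from_euler('y',t,degrees=True)
def pose(phi,pitch,g,flip=True):
    """g: grasp point in rack-rotated coords (x_r,y_r,z); phi heading deg; pitched about rack y"""
    a=np.radians(phi); z=np.array([np.cos(a),np.sin(a),0]); y=np.array([0,0,-1. if flip else 1.])
    M=np.column_stack([np.cross(y,z),y,z]); q=(Rz*Ry(pitch)*R.from_matrix(M)).as_quat()[[3,0,1,2]]
    return Rz.apply(g)-.054*zdir(q),q
def st(n=''):
    s=env.get_state(); print(n,'t',round(s['time'],2),'q',s['qpos'].round(2),'tcp',s['tcp_pos'].round(4),'F',s['force'].round(1),'open',round(s['opening'],4),'gf',round(s['gripper_force'],1)); return s
E
python3 - <<'E'
from h import *
P=cloud('top',np.load('top0.npy')); z=P[...,2]
m=np.zeros(z.shape,bool); m[238:280,195:240]=1; rect('bowl',P,m&(z>.02))
print(env.nose_length)
for phi in (-40,-45):
  for nm,g,pi in (('hi',[.53,-.07,.25],8),('pre',[.55,-.076,.0885],8),('grasp',[.5995,-.076,.0885],8),('lift',[.58,-.076,.14],25),('mid',[.60,-.1,.18],55),('up',[.672,-.14,.19],90),('place',[.672,-.14,.171],90)):
    p,q=pose(phi,pi,g); s=kin.inverse_kinematics(p,q); print(phi,nm,p.round(3),None if s is None else s.round(2))
E
```

```text
bowl 575 [412.8 118.3] [266.2 104.8] 89.89 z 0.036
0.0726
-40 hi [ 0.484 -0.079  0.256] None
-40 pre [ 0.503 -0.086  0.094] [-0.67  1.05  0.22  2.42  1.87  1.36 -0.26]
-40 grasp [ 0.553 -0.091  0.094] [-0.78  1.09  0.42  2.33  1.91  1.17 -0.25]
-40 lift [ 0.537 -0.089  0.157] [-0.41  0.67  0.02  2.38  1.88  1.2   0.38]
-40 mid [ 0.568 -0.116  0.214] [ 0.07  0.46 -0.38  2.15  1.44  1.03  1.44]
-40 up [ 0.66  -0.165  0.231] [ 0.63  0.95 -1.19  1.61  1.38  1.77  2.28]
-40 place [ 0.66  -0.165  0.212] [ 0.63  0.98 -1.19  1.62  1.41  1.77  2.26]
-45 hi [ 0.487 -0.075  0.255] None
-45 pre [ 0.507 -0.083  0.094] [-0.69  1.04  0.22  2.36  1.76  1.32 -0.18]
-45 grasp [ 0.556 -0.088  0.094] [-0.62  1.02  0.22  2.27  1.81  1.32 -0.07]
-45 lift [ 0.54  -0.086  0.156] [-0.61  0.72  0.22  2.34  1.75  1.1   0.38]
-45 mid [ 0.57  -0.113  0.211] [ 0.03  0.51 -0.38  2.12  1.42  1.14  1.42]
-45 up [ 0.66  -0.161  0.228] [ 0.6   0.98 -1.19  1.61  1.45  1.85  2.25]
-45 place [ 0.66  -0.161  0.209] [ 0.6   1.01 -1.19  1.62  1.47  1.85  2.23]
```

Run:
```python
from h import *
p,q=pose(-45,8,[.55,-.076,.0885]); s=kin.inverse_kinematics(p,q); print(s)
h=s.copy(); h[1]-=.5
env.goto_joints(h); st('hi'); env.grip(.055,60)
env.goto_joints(s); st('pre'); print(p)
for n in ('side','wrist'):
    im,d=camera(n); cv2.imwrite(f'pics/{n}1.png',im)
a=cv2.imread('pics/side1.png')[110:290,180:480]; b=cv2.imread('pics/wrist1.png')
cv2.imwrite('pics/pre.png',np.hstack([cv2.resize(a,(500,300)),cv2.resize(b,(300,300))]))
```

```text
[-0.6914008   1.03744912  0.22211546  2.36495655  1.75801741  1.32095694
 -0.17972342]
hi t 2.34 q [-0.69  0.54  0.22  2.36  1.76  1.32 -0.18] tcp [ 0.5464 -0.0514  0.2794] F [-0.5 -0.2 -1.1] open 0.0853 gf 0.0
pre t 3.54 q [-0.69  1.04  0.22  2.36  1.76  1.32 -0.18] tcp [ 0.5072 -0.083   0.0944] F [-0.5  0.1 -0. ] open 0.0549 gf 0.0
[ 0.50679847 -0.0831971   0.09381415]
```

View pics/pre.png

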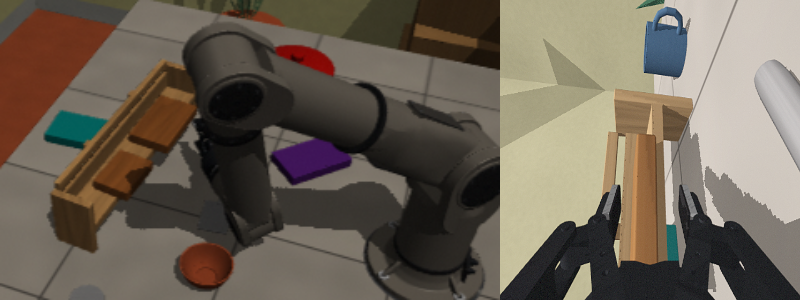

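The arm is clear of the bowl (side part 207,265), and the wrist view shows the long board's front edge (648,200) centred between the open fingers. Next I grasp and lift it slightly.

Run:
```python
from h import *
p,q=pose(-45,8,[.5995,-.076,.0885])
print(env.movel(p,.06,stop_force=12)); st('at')
env.grip(.02,90); st('grip')
p,q=pose(-45,16,[.585,-.076,.118])
env.movel(p,.05,rot=q); st('lift')
im,d=camera('wrist'); im2,_=camera('top')
cv2.imwrite('pics/lift.png',np.hstack([cv2.resize(im,(400,300)),cv2.resize(im2[120:270,180:400],(400,300))]))
```

```text
False
at t 4.62 q [-0.65  1.03  0.26  2.27  1.8   1.28 -0.09] tcp [ 0.5558 -0.0876  0.0937] F [-0.3  0.6 -0.7] open 0.0551 gf 0.0
grip t 5.0 q [-0.66  1.03  0.27  2.27  1.8   1.28 -0.09] tcp [ 0.5565 -0.0874  0.0953] F [-1.1  2.6  5.2] open 0.0259 gf 86.0
lift t 5.89 q [-0.67  0.88  0.27  2.33  1.79  1.18  0.1 ] tcp [ 0.5427 -0.0862  0.1279] F [-0.1 -0.7 -2.2] open 0.0246 gf 86.4
```

View pics/lift.png

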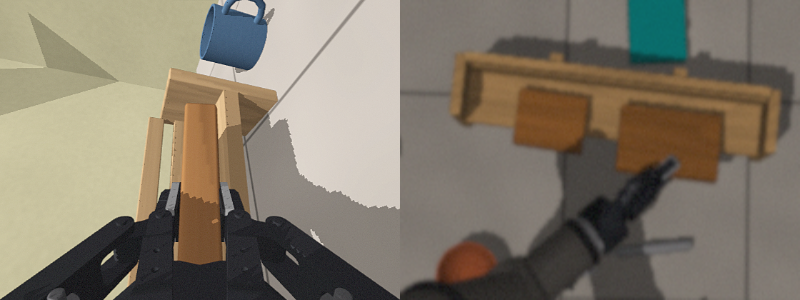

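Run:
```python
from h import *
for pi,g in ((30,[.585,-.08,.152]),(45,[.60,-.09,.170]),(60,[.62,-.10,.185]),(75,[.645,-.11,.190]),(90,[.670,-.12,.190])):
    p,q=pose(-45,pi,g)
    try: env.movel(p,.06,rot=q)
    except env.PlanningError as e: print(pi,e); break
    st(pi)
im,d=camera('wrist'); im2,_=camera('side')
cv2.imwrite('pics/up.png',np.hstack([cv2.resize(im,(400,300)),cv2.resize(im2[110:290,180:420],(400,300))]))
```

```text
30 t 6.86 q [-0.66  0.67  0.32  2.33  1.7   0.99  0.54] tcp [ 0.5458 -0.0907  0.1707] F [-0.5  0.6 -3.1] open 0.0251 gf 86.4
45 t 7.59 q [-0.61  0.55  0.35  2.23  1.47  0.84  1.08] tcp [ 0.5655 -0.1026  0.1963] F [-0.7 -0.2 -3.2] open 0.0252 gf 86.5
60 t 8.35 q [-0.52  0.51  0.33  2.07  1.15  0.83  1.67] tcp [ 0.5922 -0.1149  0.2172] F [-0.3 -0.1 -2.1] open 0.0249 gf 86.6
75 t 9.11 q [-0.39  0.55  0.26  1.88  0.89  0.95  2.15] tcp [ 0.6254 -0.1278  0.2261] F [-0.3  0.2 -2.8] open 0.0255 gf 86.8
90 t 9.87 q [-0.29  0.64  0.2   1.68  0.72  1.14  2.52] tcp [ 0.6594 -0.1407  0.2277] F [ 0.1  0.  -3.4] open 0.0249 gf 87.0
```

View pics/up.png

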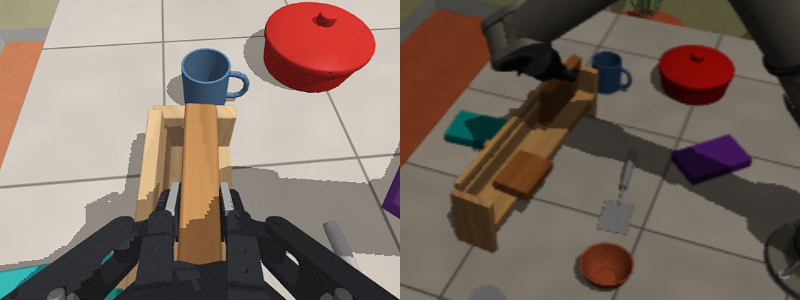

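The board stands vertical in the gripper above the deck (wrist 205,180; side 565,85), and the short board (525,172) is undisturbed. I'll lower it, slide it to the end and release.

Run:
```python
from h import *
off=lambda v:env.get_state()['tcp_pos']+Rz.apply(v)
env.movel(off([0,-.012,0]),.08); env.dwell(.2)
print('down',env.movel(off([0,0,-.035]),.03,stop_force=6)); st()
env.movel(off([0,0,.003]),.03); env.dwell(.3)
print('-y',env.movel(off([0,-.04,0]),.03,stop_force=6)); s=st(); print('grasp y_r',Rz.inv().apply(s['tcp_pos']+.054*zdir(s['orientation'])))
env.movel(off([0,.002,0]),.03); env.dwell(.2)
print('down',env.movel(off([0,0,-.008]),.02,stop_force=6)); st()
im,d=camera('wrist'); im2,_=camera('side')
cv2.imwrite('pics/pl.png',np.hstack([cv2.resize(im,(400,300)),cv2.resize(im2[110:230,220:380],(400,300))]))
```

```text
down True
 t 11.2 q [-0.28  0.67  0.21  1.69  0.73  1.1   2.5 ] tcp [ 0.6588 -0.1523  0.2068] F [ 1.4 -0.3  2.9] open 0.0251 gf 87.5
-y True
 t 12.43 q [-0.26  0.67  0.21  1.69  0.74  1.09  2.52] tcp [ 0.6573 -0.165   0.2088] F [-0.4  0.6 -2.8] open 0.0249 gf 87.4
grasp y_r [ 0.66924753 -0.14402125  0.1704902 ]
down True
 t 13.14 q [-0.26  0.67  0.21  1.69  0.74  1.09  2.52] tcp [ 0.6576 -0.1629  0.2068] F [-0.2  1.3  3.8] open 0.0248 gf 87.7
```

View pics/pl.png

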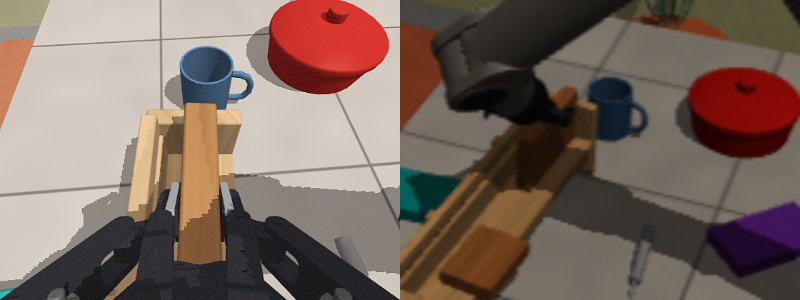

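Contact with the end is detected at grasp y_r -0.144, which matches board end = end piece. The board stands on the deck upright (wrist 200,180), with about 25 mm to the backrest. I'll release and push it back.

Run:
```python
from h import *
off=lambda v:env.get_state()['tcp_pos']+Rz.apply(v)
def tipdown(x,y,z): # closed fingertips at x_r,y_r,z ; tool straight down
    p,q=pose(0,90,[x,y,z]); p=Rz.apply([x,y,z+env.nose_length]); return p,q
env.grip(.037,20); env.dwell(.3); st('rel')
env.movel(off([0,0,.07]),.08); st('up')
env.grip(0,20)
p,q=tipdown(.60,-.142,.215); env.movel(p,.12,rot=q); st('front')
p,q=tipdown(.60,-.142,.113); env.movel(p,.12); env.dwell(.2); st('low')
im,d=camera('side'); cv2.imwrite('pics/fr.png',cv2.resize(im[110:230,220:380],(640,480)))
```

```text
rel t 13.82 q [-0.26  0.67  0.21  1.69  0.74  1.09  2.52] tcp [ 0.6568 -0.1626  0.2053] F [ 0.1 -0.3  0.5] open 0.0369 gf 0.0
up t 14.84 q [-0.26  0.58  0.21  1.66  0.72  1.18  2.6 ] tcp [ 0.6565 -0.1625  0.2747] F [ 0.6 -0.1 -0.7] open 0.0371 gf 0.0
front t 17.52 q [ 0.78  0.51 -0.77  1.68  0.39  1.12  2.95] tcp [ 0.5851 -0.1944  0.2878] F [-0.4  0.3  0.8] open 0.0002 gf 0.0
low t 18.72 q [ 0.74  0.62 -0.71  1.76  0.49  0.94  2.87] tcp [ 0.5854 -0.1949  0.1864] F [ 0.2  0.2 -0.4] open -0.0001 gf 0.0
```

View pics/fr.png

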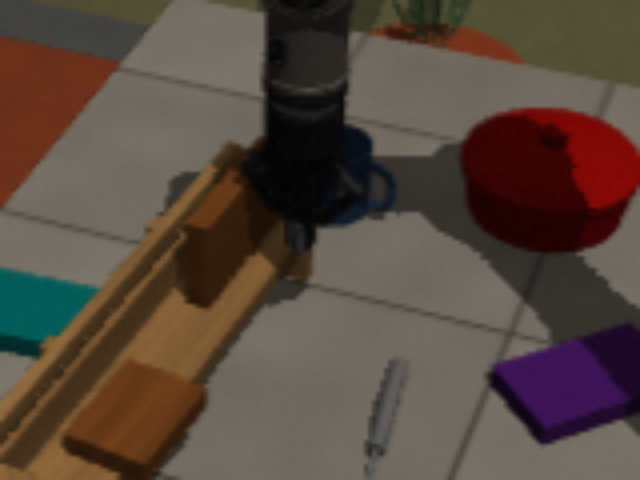

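The board stands free (205,250), upright at the right end, with the closed fingers in front of it (300,235). I'll push it to the backrest, then along to the end.

Run:
```python
from h import *
T=lambda x,y,z:Rz.apply([x,y,z+env.nose_length])
def loc(n): s=st(n); print('  tip_r',Rz.inv().apply(s['tcp_pos']).round(4)); return Rz.inv().apply(s['tcp_pos'])
print(env.movel(T(.70,-.142,.113),.03,stop_force=10)); a=loc('back')
env.movel(T(a[0]-.03,-.142,.113),.1)
env.movel(T(a[0]-.03,-.142,.195),.15)
env.movel(T(.690,-.010,.195),.15); env.movel(T(.690,-.010,.114),.12); env.dwell(.2)
print(env.movel(T(.690,-.09,.114),.03,stop_force=10)); b=loc('end')
env.movel(T(.690,b[1]+.03,.114),.1); env.movel(T(.690,b[1]+.03,.25),.15)
st()
P=cloud('top',camera('top')[1]); z=P[...,2]; L=Rz.inv().apply(P.reshape(-1,3)).reshape(P.shape)
m=(z>.165)&(z<.185)&(L[...,0]>.6)&(L[...,0]<.72)&(L[...,1]<-.03)&(L[...,1]>-.25); print(m.sum(),np.percentile(L[m],[2,50,98],axis=0))
im,_=camera('side'); cv2.imwrite('pics/fin.png',cv2.resize(im[110:260,200:400],(800,600)))
```

```text
True
back t 20.38 q [ 0.69  0.67 -0.7   1.66  0.5   1.    2.88] tcp [ 0.6262 -0.1985  0.1851] F [0.1 0.5 1.5] open 0.0002 gf 0.0
  tip_r [ 0.6413 -0.142   0.1851]
True
end t 24.35 q [ 0.5   0.73 -0.74  1.57  0.54  1.06  2.67] tcp [ 0.6852 -0.0722  0.1886] F [-1.9 -0.1  5.3] open -0.0001 gf 3.0
  tip_r [ 0.6889 -0.011   0.1886]
 t 25.86 q [ 0.49  0.61 -0.8   1.45  0.44  1.27  2.7 ] tcp [ 0.6885 -0.0425  0.3212] F [0.7 0.9 0.1] open 0.0 gf 0.0
396 [[ 0.68396983 -0.22089127  0.16602717]
 [ 0.6971066  -0.1676786   0.17524415]
 [ 0.71157481 -0.11276677  0.18374428]]
```

View pics/fin.png

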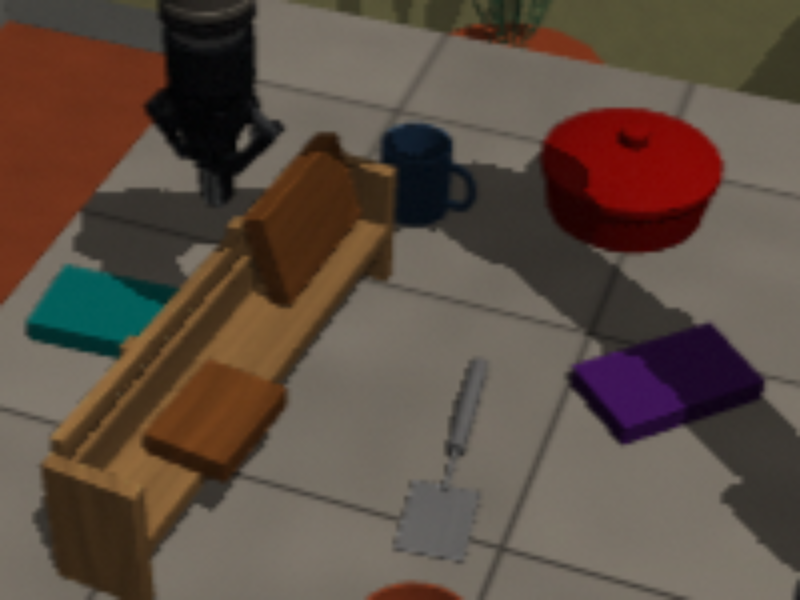

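The board (300,225) leans. The push came from the gripper's knuckles at its top edge, so its foot is still away from the backrest. The knuckles also touched the backrest slat. I'll push the foot in low, with the tool tilted and the fingers closing along the rack.

Run:
```python
from h import *
q=min((tool(62,f,closey=True) for f in (False,True)),key=lambda q:9 if (s:=kin.inverse_kinematics(Rz.apply([.60,-.142,.2])-env.nose_length*zdir(q),q)) is None else abs(s-env.get_state()['qpos']).max())
T=lambda x,y,z:Rz.apply([x,y,z])-env.nose_length*zdir(q)
def tip(n): s=st(n); t=Rz.inv().apply(s['tcp_pos']+env.nose_length*zdir(s['orientation'])); print('  tip_r',t.round(4)); return t
env.movel(T(.60,-.10,.22),.15,rot=q); tip('high')
env.movel(T(.60,-.142,.098),.15); env.dwell(.2); tip('low')
print(env.movel(T(.705,-.142,.098),.03,stop_force=14)); tip('push')
im,_=camera('side'); cv2.imwrite('pics/pu.png',cv2.resize(im[110:260,200:400],(800,600)))
```

```text
high t 27.74 q [ 0.62  0.22 -0.5   2.08  0.2   0.38  1.47] tcp [ 0.5551 -0.1498  0.2843] F [-0.1 -1.  -0.3] open -0.0001 gf 0.0
  tip_r [ 0.6003 -0.0998  0.2202]Traceback (most recent call last):
  File "<stdin>", line 6, in <module>
cell.PlanningError: the arm cannot follow that straight line within its joint ranges
```

Run:
```python
from h import *
def tip(n): s=st(n); t=Rz.inv().apply(s['tcp_pos']+env.nose_length*zdir(s['orientation'])); print('  tip_r',t.round(4)); return t
for pi in (66,70,74,78):
    fl=None
    for f in (False,True):
        q=tool(pi,f,closey=True); T=lambda x,y,z:Rz.apply([x,y,z])-env.nose_length*zdir(q)
        s=kin.inverse_kinematics(T(.61,-.142,.098),q)
        if s is not None: print(pi,f,s.round(2))
done=False
for pi in (70,74,78):
    for f in (False,True):
        q=tool(pi,f,closey=True)
        if abs(np.dot(q,env.get_state()['orientation']))<.9: continue
        T=lambda x,y,z:Rz.apply([x,y,z])-env.nose_length*zdir(q)
        try:
            env.movel(T(.61,-.142,.22),.15,rot=q); env.movel(T(.61,-.142,.098),.15); done=True; print('ok',pi)
        except env.PlanningError as e: print(pi,e)
        break
    if done: break
if done:
    env.dwell(.2); tip('low'); print(env.movel(T(.705,-.142,.098),.03,stop_force=14)); tip('push')
    im,_=camera('side'); cv2.imwrite('pics/pu.png',cv2.resize(im[110:260,200:400],(800,600)))
```

```text
66 False [ 0.55  0.44 -0.37  2.09  0.38  0.24  1.38]
66 True [-0.39  0.57  0.84  2.14 -1.32  0.5  -0.21]
70 False [ 0.57  0.46 -0.39  2.03  0.35  0.35  1.41]
70 True [-0.52  0.7   1.05  2.1  -1.3   0.7  -0.27]
74 False [ 0.57  0.48 -0.41  1.98  0.33  0.46  1.43]
74 True [-0.6   0.9   1.26  2.05 -1.35  0.95 -0.29]
78 False [ 0.56  0.5  -0.41  1.93  0.32  0.56  1.44]
78 True [-0.59  0.92  1.26  2.   -1.25  0.99 -0.38]
ok 70
low t 29.37 q [ 0.55  0.46 -0.37  2.03  0.33  0.35  1.43] tcp [ 0.5707 -0.1937  0.1672] F [-0.8 -0.   0.6] open 0.0001 gf 0.0
  tip_r [ 0.6106 -0.1422  0.099 ]
True
push t 31.34 q [ 0.5   0.54 -0.36  1.89  0.34  0.42  1.42] tcp [ 0.6321 -0.199   0.1648] F [ 0.5 -0.3  0.6] open -0.0003 gf 0.0
  tip_r [ 0.6718 -0.142   0.0964]
```

The tip stopped at x_r 0.672 plus about 10 mm of finger, which matches a flush foot (0.6815). Now I push the end, higher so the knuckles clear the slats.

Run:
```python
from h import *
def tip(n): s=st(n); t=Rz.inv().apply(s['tcp_pos']+env.nose_length*zdir(s['orientation'])); print('  tip_r',t.round(4)); return t
s=env.get_state(); p=s['tcp_pos']
env.movel(p+Rz.apply([-.04,0,0]),.12); env.movel(p+Rz.apply([-.04,.03,.12]),.2)
q=pose(0,90,[0,0,0])[1]; T=lambda x,y,z:Rz.apply([x,y,z+env.nose_length])
env.movel(T(.685,0,.20),.18,rot=q); env.movel(T(.686,-.02,.138),.15); env.dwell(.2); tip('low')
print(env.movel(T(.686,-.07,.138),.03,stop_force=10)); b=tip('end')
im,_=camera('side'); cv2.imwrite('pics/pu.png',cv2.resize(im[110:260,200:400],(800,600)))
env.movel(T(.686,b[1]+.03,.138),.12); env.movel(T(.66,b[1]+.03,.28),.2); st()
im,d=camera('side')
cv2.imwrite('pics/fin2.png',np.hstack([cv2.resize(cv2.imread('pics/pu.png'),(400,300)),cv2.resize(im[110:260,200:400],(400,300))]))
P=cloud('side',d); L=Rz.inv().apply(P.reshape(-1,3)).reshape(P.shape)
# board front face from side camera
m=(L[...,0]>.62)&(L[...,0]<.70)&(L[...,1]<-.07)&(L[...,1]>-.215)&(L[...,2]>.085)&(L[...,2]<.168); Q=L[m]
A=np.c_[Q[:,1],Q[:,2],np.ones(len(Q))]; k=np.linalg.lstsq(A,Q[:,0],rcond=None)[0]; print('front: n',len(Q),'slope y,z',k[:2].round(3),'x at z .08,.17',k@[-.14,.08,1],k@[-.14,.17,1])
P=cloud('top',camera('top')[1]); L=Rz.inv().apply(P.reshape(-1,3)).reshape(P.shape)
m=(L[...,2]>.166)&(L[...,2]<.185)&(L[...,0]>.6)&(L[...,0]<.72)&(L[...,1]<-.03)&(L[...,1]>-.25); print(m.sum(),np.percentile(L[m],[2,50,98],axis=0))
```

```text
low t 35.17 q [ 0.51  0.7  -0.74  1.57  0.52  1.08  2.7 ] tcp [ 0.6821 -0.0802  0.212 ] F [-0.  -0.1 -0.5] open -0.0004 gf 0.0
  tip_r [ 0.6867 -0.0192  0.1394]
True
end t 36.23 q [ 0.56  0.7  -0.74  1.56  0.51  1.08  2.74] tcp [ 0.6785 -0.1111  0.2104] F [0.1 1.3 0.7] open -0.0 gf 0.4
  tip_r [ 0.6857 -0.05    0.1378]
 t 37.56 q [ 0.58  0.54 -0.81  1.5   0.39  1.28  2.77] tcp [ 0.6551 -0.0791  0.3512] F [ 0.7 -0.5 -0.6] open -0.0 gf 0.0
front: n 268 slope y,z [-0.004 -0.003] x at z .08,.17 0.6836193540493014 0.6833546952163452
247 [[ 0.6826031  -0.2245263   0.16963838]
 [ 0.69531358 -0.18816579  0.17621657]
 [ 0.70779673 -0.15276669  0.18236293]]
```

View pics/fin2.png

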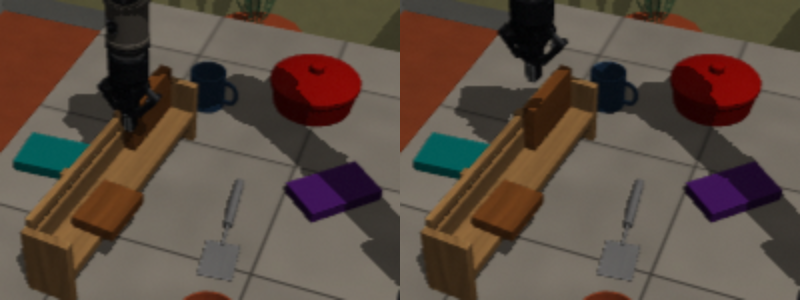

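The board (545,110 right half) is now vertical and flush: its front face has no slope and sits at x 0.683. One slow, firmer push will make sure its end touches, then I hand in.

Run:
```python
from h import *
def tip(n): s=st(n); t=Rz.inv().apply(s['tcp_pos']+env.nose_length*zdir(s['orientation'])); print('  tip_r',t.round(4)); return t
T=lambda x,y,z:Rz.apply([x,y,z+env.nose_length])
env.movel(T(.686,-.03,.19),.2); env.movel(T(.686,-.043,.138),.15); env.dwell(.2)
print(env.movel(T(.686,-.065,.138),.012,stop_force=16)); b=tip('end')
env.movel(T(.686,b[1]+.025,.138),.1); env.movel(T(.66,b[1]+.03,.28),.2); st()
d=camera('side')[1]; P=cloud('side',d); L=Rz.inv().apply(P.reshape(-1,3)).reshape(P.shape)
m=(L[...,0]>.62)&(L[...,0]<.70)&(L[...,1]<-.07)&(L[...,1]>-.215)&(L[...,2]>.085)&(L[...,2]<.168); Q=L[m]
A=np.c_[Q[:,1],Q[:,2],np.ones(len(Q))]; k=np.linalg.lstsq(A,Q[:,0],rcond=None)[0]; print(k.round(4),k@[-.14,.12,1])
if abs(k[1])<.05 and abs(k[0])<.03: print(job.job_done())
```

```text
True
end t 40.2 q [ 0.57  0.7  -0.75  1.56  0.5   1.08  2.76] tcp [ 0.6784 -0.1114  0.211 ] F [0.9 2.  0.8] open 0.0001 gf 0.9
  tip_r [ 0.6855 -0.0496  0.1384]
 t 41.48 q [ 0.58  0.54 -0.82  1.49  0.39  1.28  2.78] tcp [ 0.6552 -0.0788  0.3512] F [ 0.4  0.1 -0. ] open -0.0001 gf 0.0
[-7.000e-03 -6.000e-04  6.824e-01] 0.6832906737921683
the job is handed in; nothing more can be done
None
```

The job is handed in at about 41.5 s of the 51 s limit: the long board stands on its long edge, flat against the backrest with its end against the rack's right end piece, and the short board and other things look untouched in the pictures.

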